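# Leak-check coupler on an air-data unit

## Task

Get the bare-metal air-data unit ready for its leak check: first press its hinged service lid fully shut, past its catch so that it stays flush. Then pick up the steel test coupler, fit its mouth squarely over the tilted nipple on the front of the unit and push straight in along the nipple until it snaps in and is nearly at the end of its travel. Finish while still gripping the coupler and holding the nipple pushed in against its spring: do not let go, and leave the other things on the bench where they are.

Things in the scene. Friction and masses are not known exactly. Their poses are not given: they have to be found in the camera images.
- lid_hinge (a point): Middle of the service lid's hinge line, on top of the unit (bare aluminium case 200 x 150 x 76 mm, fixed to the bench), 76 mm above the bench. Its axes turn with the lid: the lid extends 115 mm along its own -x from here, is 114 mm wide along y (the hinge line) and 6 mm thick from z = 0 to z = +6 mm; +z is the outer face. Shut, the lid lies level on the case, x points away from the nipple and the outer face is 82 mm above the bench.
- lid_edge (a point): Middle of the lid's free edge on its outer face, 115 mm from the hinge line.
- lid (a joint): Lid angle in rad: 0 shut and flush, grows as it opens upward; starts between 0.5 and 1.0. It stays where it is left (stiff hinge) down to about 0.12, where it meets a catch that needs about 6 to 8 N down near the free edge; once pushed through to 0 the catch keeps it shut. Below the catch's middle (about 0.06) it goes home by itself, above it springs back.
- nipple_tip (a point): Centre of the tip of the steel nipple on the dark block at the front of the unit (the side away from the hinge). Its z axis points out of the nipple along its axis, which leans 25 degrees from vertical, away from the unit's case (its x axis points, as seen from above, towards the case). The nipple is 13 mm in diameter, tapering over its last 6 mm to 6 mm, and stands 30 mm out of its block; the tip moves with it when pushed in. The tip starts about 82 mm above the bench.
- nipple (a joint): How far the nipple is pushed into its block along its axis, in m: 0 out, 0.012 at its hard stop. The push needed starts at about 4 N, climbs to about 12 N near 0.004, then gives way (snaps) and is about 8 N from 0.0075 up to the stop; it is snapped in beyond 0.0065. It springs back out when let go.
- coupler_center (a point): Centre (half-way up) of the test coupler, a loose steel part of about 0.22 kg standing on its open mouth, 82 mm tall: a round lower body 38 mm in diameter and 42 mm high, and above it a square stem, 24 x 24 mm and 40 mm high, to grip; the step between them is a shoulder that fingertips can push on. z is the coupler's axis, pointing from the mouth to the stem; x and y are square to the stem's flats.
- coupler_seat (a point): Centre of the flat floor of the coupler's bore, 16 mm from its mouth (25 mm from its centre) on the axis; the bore is round, 18 mm in diameter, open at the mouth. The nipple's tip comes to rest against this floor.
- plug: Bystander: small stepped steel blanking plug, 30 mm in diameter, 28 mm tall; origin at the centre of its underside.
- adapter: Bystander: flat black connector adapter, 65 x 50 x 15 mm, lying on the bench; origin under its centre.
- jar: Bystander: clear jar with a black lid, 56 mm in diameter, 60 mm tall; origin at the centre of its underside.
- tape: Bystander: roll of tape lying flat, 80 mm in diameter, 22 mm tall; origin at the centre of its underside.
- driver: Bystander: screwdriver 170 mm long lying on the bench; origin under its middle.
Mind the look-alikes: they are no part of the job. Leave any blue look-alike of the part that bears coupler_center alone.

How it is judged (in metres and radians):
On the way, in this order (a step that is already met when the one before it is completed fails the run):
1. the service lid is pressed shut past its catch (value of joint lid below 0.03 rad), for 0.2 s.
2. the gripped coupler is squarely on the nipple and has pushed it in past the snap (value of joint nipple above 0.0065 m and distance between coupler_seat and nipple_tip below 0.007 m and angle between the z axis of coupler_center and the z axis of nipple_tip, either way round below 0.16 rad and contact force between coupler and nipple above 2 N and contact force between the fingers and coupler above 2 N), for 0.2 s.
At the end, for the whole second after the job is handed in: Through the last second the lid is shut (under 0.03 rad), the coupler, still gripped by the fingers, sits on the nipple (bore floor within 7 mm of the tip, axes within 0.16 rad) and presses it with more than 2 N, holding it in by more than 6.5 mm, past the snap (all of step 2 and value of joint lid below 0.03 rad); the arm keeps its last pose, push and grip.
It fails at once if a bystander is moved more than 40 mm (distance of any of plug, adapter, jar, tape, driver from where it was at the start of the episode above 0.04 m).
It also fails if it takes over 58 s, if anything falls off the work surface, if the arm or the gripper's body presses on something with over 40 N, if the wrist force passes 120 N, or if a joint passes its speed limit or range.

## Robot

A 6-joint arm with a two-finger parallel gripper is mounted at the origin on the work surface. World frame = base frame: x ahead of the robot, y to its left, z up, the work surface at z = 0. Lengths are in mm, angles in rad, forces in N, time in s.
With the tool pointing down it reaches from about 300 to 825 mm from the base axis. Payload 5.4 kg.
Tool frame: the origin (TCP) lies between the finger pads; the fingertips stand env.tip_reach ahead of it and the grasp point (between the pads) lies 8 mm behind it (env.tip_reach is the distance from the TCP to the fingertips, in mm); x points along the fingers, y is the direction in which the jaws open and shut, and the axes are right-handed (so a half turn about x gives the same grasp; the last joint's range is limited). The gripper opens to 92 mm and grips with 3 to 60 N. Pads are 20 mm wide; open, the fingers measure 128 mm over their backs; the gripper's body (75 mm by 189 mm) begins 69 mm behind the grasp point.
Start: joints at [-1.542, 0.158, 1.597, -0, 1.386, -0.21], TCP at [135.986, -558.672, 225.601] pointing down, gripper open.
Joint ranges: [-2.91, 2.91], [-0.94, 2.29], [0.18, 2.7], [-1.29, 4.43], [0.17, 2.64], [-3, 3]. Speed limits (rad/s): [2.57, 2.57, 3.14, 3.14, 3.14, 3.14].

## Interface

Orientations are given as a 3x3 rotation matrix whose columns are the frame's x, y, z axes.
In Python, from rig import sensors, get_image, camera_params, order, env gives the robot as it stands.
- The arm moves only by the tool drive_tool, never from a script. Its argument "moves" is a list of rows, each a list of 7 numbers: the turn, a rotation vector about the tool's x, y, z in degrees, then the shift along the tool's x, y, z in m, then the gripper command: -1 is fully open, 1 is shut, values between are in proportion. A call has 1 to 5 rows; each row is the pose to reach, as a shift and turn from the pose commanded when the call began, along the tool's axes at that moment; what a row does not reach only later rows make up. A row lasts 1/10 s, in which the tool goes at most 50 mm and 8.59 degrees, less where a joint would pass 70% of its speed; a pose out of reach is approached as far as the arm can. A call with a gripper value outside its range is refused whole. The fingers move at their own pace and stop on an object; "newtons" is the grip in N (left out, the last holds). Time passes only in rows, so rows that repeat a pose let the fingers close. It gives the time, the measured TCP pose, the force and the opening at its end, in the units of the state.
- sensors.observe(): the state, without advancing time (a new reading comes with each control period).
- get_image(name): name is "side" or "top" or "wrist"; returns the picture (420x560x3 uint8, red, green, blue); there is no depth.
- camera_params(name): a dict with "vfov" (degrees; the focal length in pixels is half the picture's height over the tangent of half this angle, whatever the lens; pixels are square), "cx", "cy" (the principal point, pixels), "R" (3x3) and "t" (3): a world point X has camera coordinates R X + t. Camera axes: x right, y down, z forward; pixel columns grow to the right and rows downward; lengths in mm; the calibration is good to about 2 mm. The wrist camera is an equidistant fisheye: a pixel r from the principal point sees the ray r / f radians off the axis. A picture is of the moment at which its call begins: read the wrist's pose just before it. camera_params takes no time and is no camera call; for the wrist camera it gives the pose at the moment of the call.
- order.hand_in(): hands the job in, once; it reports no verdict.
The state is a dict: "clock": time; "joints": joint angles; "dq": joint speeds; "joint_torque": joint torques, N m; "ee_pos": TCP position; "orientation": TCP orientation; "wrist_force": force on the tool from outside, world axes, zero at the start; "moment": the same for the moment, N m; "opening": finger opening in mm.
Only numpy, scipy, OpenCV 4.12 (cv2) and the standard library are available. Lean on these libraries where they do the work, as an engineer would, in place of code of your own. Each camera call takes 0.05 s, during which the arm holds its last target.

## Working session

There is one attempt and no reset: what is moved stays moved. The work goes in short steps, Python scripts to look and compute and a tool call to move; the robot and the scene stay as the last step left them, time stands still between calls to the robot, and variables do not carry over. Pictures are saved under pics/ and viewed, and the job is handed in when it is done.

Besides the shell and the picture viewer there is one more tool, called after "Call:" in YAML: its name, and indented under it one key for each argument. drive_tool: Moves the arm, as the interface text tells. Its arguments: {"type":"object","properties":{"moves":{"type":"array","items":{"type":"array","items":{"type":"number"}}},"newtons":{"type":"number"}},"required":["moves"]}

```bash
mkdir -p pics; ls
python3 - <<'E'
from rig import sensors,get_image,camera_params,env
import cv2,numpy as np
s=sensors.observe();print(s);print(env.tip_reach)
for n in ["side","top","wrist"]:
    p=camera_params(n);print(n,p)
    im=get_image(n);cv2.imwrite(f"pics/{n}0.png",im[:,:,::-1])
E
```

```text
pics
{'clock': 0.0, 'joints': array([-1.54212142e+00,  1.59085105e-01,  1.59819352e+00,  1.66493837e-05,
        1.38622126e+00, -2.10115064e-01]), 'dq': array([ 0.00057194, -0.00084404,  0.00093338,  0.00027672,  0.00089762,
       -0.00014291]), 'joint_torque': array([ 2.20629503e-03, -3.85568547e+01, -3.22109449e+01,  7.03724334e-02,
        3.77388450e-02, -1.31291176e-04]), 'ee_pos': array([ 135.96157932, -558.07640318,  224.61804952]), 'orientation': array([[-3.83223505e-05,  2.36524083e-01, -9.71625626e-01],
       [ 1.90691736e-03, -9.71623843e-01, -2.36523724e-01],
       [-9.99998181e-01, -1.86187392e-03, -4.13796971e-04]]), 'wrist_force': array([-0.15842786, -0.03963857,  0.65181899]), 'moment': array([ 0.05488308,  0.05803795, -0.01729018]), 'opening': 91.77414401430016}
11.0
side {'vfov': 56.87598598818696, 'cx': 279.54855144914444, 'cy': 207.04352264429852, 'R': array([[ 0.98586485, -0.16666733, -0.01710249],
       [-0.12933207, -0.69215769, -0.71006404],
       [ 0.10650686,  0.70223908, -0.70392937]]), 't': array([-514.73730734,  136.33216744,  829.34313291])}
top {'vfov': 48.932942733656255, 'cx': 284.12695192195474, 'cy': 203.75664994317466, 'R': array([[ 0.00275504, -0.99999326,  0.0024275 ],
       [-0.98638668, -0.00311667, -0.16441288],
       [ 0.16441934, -0.00194148, -0.98638862]]), 't': array([   3.8420889 ,  553.32519157, 1010.43561671])}
wrist {'vfov': 65.70646984690485, 'cx': 284.3047097454683, 'cy': 212.24007932506007, 'R': array([[ 0.23729785, -0.97143551, -0.00167032],
       [-0.93253864, -0.22827731,  0.27975194],
       [-0.27214226, -0.06482689, -0.96007086]]), 't': array([-574.48873905,  -31.36177618,  391.44055731])}
```

View pics/side0.png

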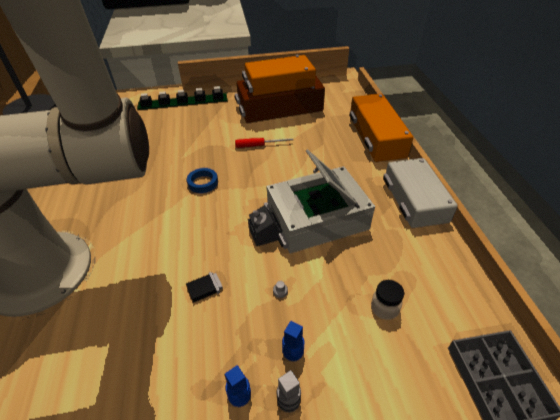

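View pics/top0.png

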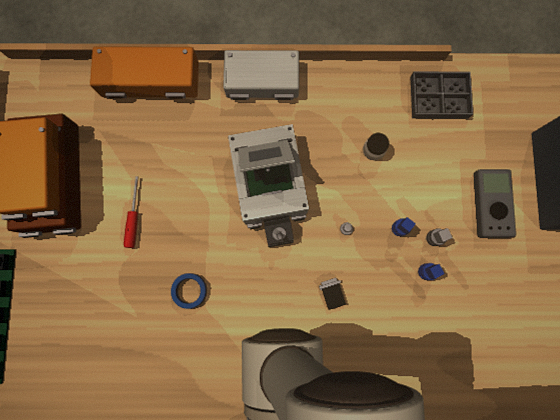

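View pics/wrist0.png

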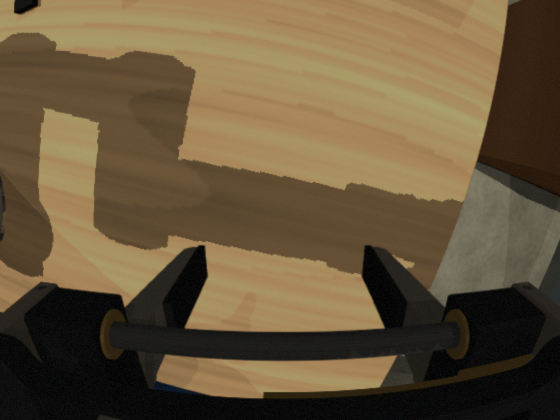

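The side view shows three coupler-shaped parts: blue at (238,386), blue at (293,341) and grey steel at (289,390). In the top view these are blue at (432,271), blue at (403,227) and grey at (440,237). The grey one fits "steel" and the blues are look-alikes. I'll enlarge to confirm.

```bash
cat > h.py <<'E'
import numpy as np,cv2
from rig import sensors,get_image,camera_params,env
def foc(p): return 210/np.tan(np.radians(p['vfov'])/2)
def proj(n,X,p=None):
    p=p or camera_params(n);c=np.array(X,float)@p['R'].T+p['t'];f=foc(p)
    if n=='wrist':
        r=np.linalg.norm(c[...,:2],axis=-1);th=np.arctan2(r,c[...,2]);k=f*th/np.maximum(r,1e-9)
        return np.stack([p['cx']+k*c[...,0],p['cy']+k*c[...,1]],-1)
    return np.stack([p['cx']+f*c[...,0]/c[...,2],p['cy']+f*c[...,1]/c[...,2]],-1)
def ray(n,uv,p=None):
    p=p or camera_params(n);f=foc(p);d=(np.array(uv,float)-[p['cx'],p['cy']])/f
    if n=='wrist':
        r=np.linalg.norm(d);v=np.array([*(d/r*np.sin(r)),np.cos(r)])
    else: v=np.array([*d,1.])
    return -p['R'].T@p['t'],p['R'].T@(v/np.linalg.norm(v))
def atz(n,uv,z,p=None):
    o,d=ray(n,uv,p);return o+d*(z-o[2])/d[2]
def tri(obs):
    A=0;b=0
    for n,uv,*p in obs:
        o,d=ray(n,uv,*p);M=np.eye(3)-np.outer(d,d);A=A+M;b=b+M@o
    X=np.linalg.solve(A,b);return X,[np.round(proj(n,X,*p)-uv,1) for n,uv,*p in obs]
def crop(im,x0,x1,y0,y1,k,name):
    c=cv2.resize(im[y0:y1,x0:x1],None,fx=k,fy=k,interpolation=cv2.INTER_CUBIC);cv2.imwrite('pics/'+name,c)
E
python3 - <<'E'
from h import *
s=cv2.imread('pics/side0.png');t=cv2.imread('pics/top0.png')
a=cv2.resize(s[310:420,210:330],None,fx=4,fy=4,interpolation=2);b=cv2.resize(t[200:290,380:470],(400,440),interpolation=2)
cv2.imwrite('pics/c1.png',np.hstack([a[:440],b])[:, :800])
crop(s,235,385,140,260,5,'c2.png')
crop(t,220,320,115,255,4,'c3.png')
E
```

```text
(no output)
```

View pics/c1.png

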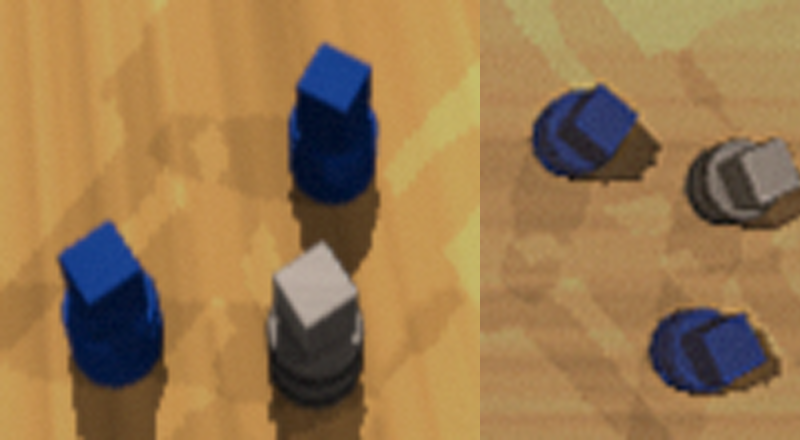

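View pics/c2.png

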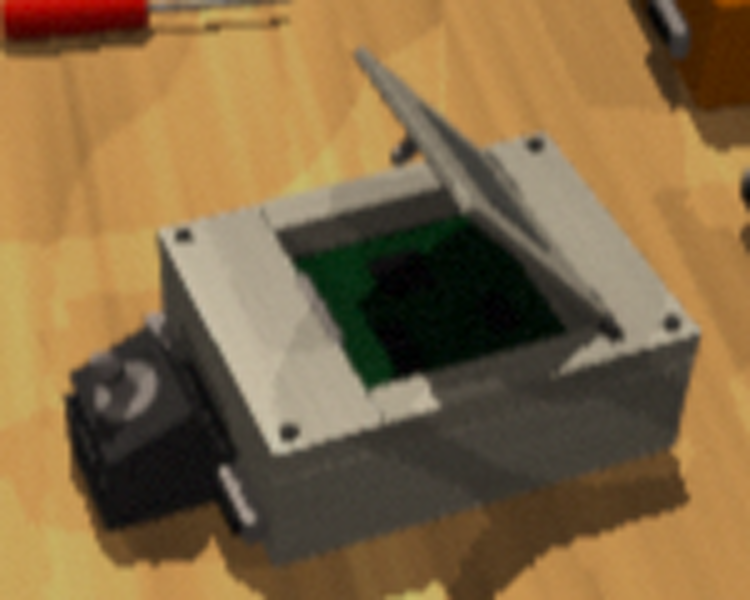

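View pics/c3.png

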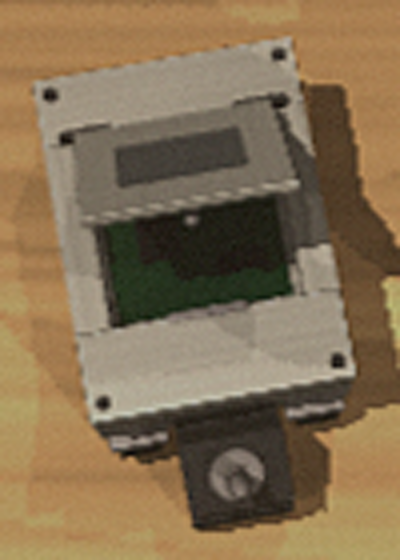

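The crop confirms it: the steel-grey coupler is at top (440,237) and side (289,390), with a light stem top. The unit's corners, hinge nubs and nipple can be measured.

Run:
```python
from h import *
np.set_printoptions(precision=1,suppress=True)
T=lambda x,y:(220+x/4,115+y/4)
S=lambda x,y:(235+x/5,140+y/5)
print('case top corners z76 (top cam)')
ct=[atz('top',T(*c),76) for c in [(35,85),(292,38),(352,375),(95,420)]]
for c in ct:print(c)
print('side cam')
for c in [(160,235),(270,450),(697,335),(545,135)]:print(atz('side',S(*c),76))
for a,b in [(0,1),(1,2),(2,3),(3,0)]:print(np.linalg.norm(ct[a]-ct[b]))
print('hinge',atz('top',T(66,137),76),atz('top',T(280,100),76),atz('side',S(615,330),76))
print('nipple tip',atz('top',T(238,474),82),atz('side',S(115,365),82))
print('tri nip',tri([('top',T(238,480)),('side',S(112,362))]))
# lid free edge
print('lid edge L,R top', T(90,218),T(298,182))
# coupler stem top corners
sc=lambda x,y:(210+x/4,310+y/4); tc=lambda x,y:(380+(x-480)*90/400,200+y*90/440)
for q in [(320,242),(275,288),(310,328),(357,285)]: print('stem side',atz('side',sc(*q),82))
for q in [(720,158),(768,140),(800,190),(750,208)]: print('stem top',atz('top',tc(*q),82))
```

```text
case top corners z76 (top cam)
[703.7 132.1  76. ]
[732.2 -14.3  76. ]
[537.2 -47.5  76. ]
[511.6  94.6  76. ]
side cam
[509.4  90.6  76. ]
[534.9 -49.2  76. ]
[729.3 -17.1  76. ]
[703.6 127.9  76. ]
149.06136043360812
197.76164640741175
144.36490903831773
195.7105394577988
hinge [673.2 113.8  76. ] [695.3  -7.4  76. ] [695.5  -7.7  76. ]
nipple tip [481.3  15.5  82. ] [477.9   5.2  82. ]
tri nip (array([478.1,  15.5,  73.7]), [array([0. , 0.3]), array([ 0.3, -0.1])])
lid edge L,R top (242.5, 169.5) (294.5, 160.5)
stem side [ 482.9 -335.3   82. ]
stem side [ 463.3 -349.1   82. ]
stem side [ 473.5 -365.3   82. ]
stem side [ 493.5 -353.3   82. ]
stem top [ 485.  -322.6   82. ]
stem top [ 493.1 -346.7   82. ]
stem top [ 470.7 -361.2   82. ]
stem top [ 462.6 -336.2   82. ]
```

```bash
cat >> h.py <<'E'
yaw=np.radians(10.3);U=np.array([np.cos(yaw),np.sin(yaw),0]);V=np.array([-U[1],U[0],0]);Z=np.array([0,0,1.])
H=np.array([684.2,53.1,76]);A=np.cos(np.radians(25))*Z-np.sin(np.radians(25))*U
def lidpt(th,r,y,h):
    return H+r*(-np.cos(th)*U+np.sin(th)*Z)+y*V+h*(np.cos(th)*Z+np.sin(th)*U)
def rel(P,R=None,s=None):
    "shift in tool axes (m) & rotvec deg to reach world TCP P, orientation R, from measured"
    from scipy.spatial.transform import Rotation as Ro
    s=s or sensors.observe();R0=s['orientation']
    d=R0.T@(np.array(P)-s['ee_pos'])/1000
    w=np.degrees(Ro.from_matrix(R0.T@R).as_rotvec()) if R is not None else np.zeros(3)
    return np.round(w,1),np.round(d,4)
E
python3 - <<'E'
from h import *
np.set_printoptions(precision=1,suppress=True)
for th in np.arange(.5,1.05,.05):
    print(th,*[proj('top',lidpt(th,115,y,h)) for y in(57,-57) for h in (0,6)],proj('side',lidpt(th,115,57,6)))
E
```

```text
0.5 [243.7 187. ] [243.3 185.2] [296.8 177.8] [296.6 175.9] [296.3 162.5]
0.55 [243.3 185.2] [242.9 183.3] [296.6 175.9] [296.4 173.9] [297.6 160.5]
0.6000000000000001 [242.9 183.3] [242.4 181.2] [296.4 174. ] [296.2 171.9] [299.1 158.4]
0.6500000000000001 [242.4 181.3] [241.9 179.1] [296.2 171.9] [295.9 169.7] [300.6 156.5]
0.7000000000000002 [241.9 179.2] [241.5 176.9] [295.9 169.8] [295.6 167.5] [302.3 154.5]
0.7500000000000002 [241.5 176.9] [241.  174.5] [295.6 167.5] [295.3 165.1] [304.1 152.6]
0.8000000000000003 [241.  174.6] [240.5 172.1] [295.3 165.2] [295.  162.7] [305.9 150.7]
0.8500000000000003 [240.5 172.2] [239.9 169.6] [295.  162.7] [294.7 160.2] [307.8 148.9]
0.9000000000000004 [240.  169.7] [239.4 167.1] [294.7 160.2] [294.3 157.6] [309.8 147.1]
0.9500000000000004 [239.4 167.2] [238.9 164.5] [294.3 157.7] [293.9 154.9] [311.9 145.4]
1.0000000000000004 [238.9 164.5] [238.4 161.8] [294. 155.] [293.5 152.2] [314.1 143.8]
```

Call:
drive_tool:
  moves:
    - [0,0,0,0,-0.03,-0.0395,1]
    - [0,0,0,0,-0.06,-0.079,1]
    - [0,0,0,0,-0.09,-0.1185,1]
    - [0,0,0,0,-0.12,-0.158,1]
    - [0,0,0,0,-0.15,-0.1975,1]
  newtons: 40

```text
clock: 0.65
ee_pos: [293.2, -364.4, 225.4]
orientation: [[0.0, 0.236, -0.972], [0.0, -0.972, -0.236], [-1.0, -0.0, -0.0]]
wrist_force: [0.7, -0.0, 0.0]
opening: 53.9
```

Call:
drive_tool:
  moves:
    - [0,0,0,0,-0.03,-0.0395,1]
    - [0,0,0,0,-0.06,-0.079,1]
    - [0,0,0,0,-0.09,-0.1185,1]
    - [0,0,0,0,-0.12,-0.158,1]
    - [0,0,0,0,-0.15,-0.1975,1]

```text
clock: 1.15
ee_pos: [449.7, -171.8, 225.6]
orientation: [[0.0, 0.237, -0.972], [-0.0, -0.972, -0.237], [-1.0, 0.0, -0.0]]
wrist_force: [1.3, -0.6, -0.2]
opening: 14.1
```

Call:
drive_tool:
  moves:
    - [0,0,0,0,-0.03,-0.0395,1]
    - [0,0,0,0,-0.06,-0.079,1]
    - [0,0,0,0,-0.09,-0.1185,1]
    - [0,0,0,0,-0.12,-0.158,1]
    - [0,0,0,0,-0.15,-0.1975,1]

```text
clock: 1.65
ee_pos: [606.1, 20.7, 225.3]
orientation: [[-0.0, 0.237, -0.972], [-0.0, -0.972, -0.237], [-1.0, 0.0, 0.0]]
wrist_force: [0.8, -0.7, -0.0]
opening: 0.4
```

Run:
```python
from h import *
np.set_printoptions(precision=4,suppress=True)
s=sensors.observe();print(s['clock'],s['ee_pos'],s['orientation'],s['opening'],s['wrist_force'],s['joints'])
d=s['ee_pos']-H;print('d',-d@U,'v',d@V)
w=camera_params('wrist');im=get_image('wrist');cv2.imwrite('pics/w1.png',im[:,:,::-1])
im=get_image('top');crop(im[:,:,::-1],180,360,90,270,4,'t1.png')
for d in (60,):
  print(rel(H-60*U+[0,0,190-76+11]))
```

```text
1.65 [606.0679  20.6717 225.2565] [[-0.0004  0.2368 -0.9716]
 [-0.0001 -0.9716 -0.2368]
 [-1.      0.      0.0004]] 0.3999233141328073 [ 0.8003 -0.7403 -0.033 ] [-0.1648  0.2394  1.5044 -0.0002  1.3981  1.1669]
d 82.67124751424916 v -17.935511694697887
(array([0., 0., 0.]), array([ 0.0232, -0.0139, -0.0223]))
```

View pics/w1.png

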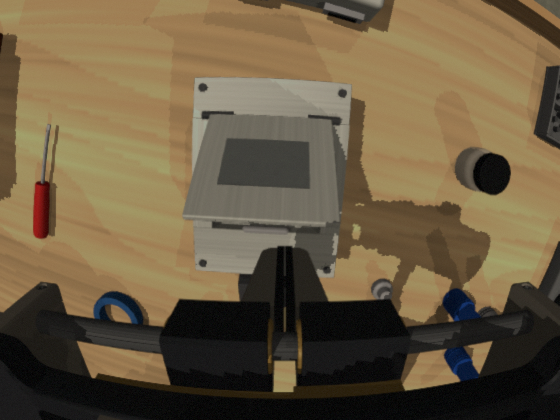

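Call:
drive_tool:
  moves:
    - [0,0,0,0,-0.014,-0.024,1]
    - [0,0,0,0.02,-0.014,-0.024,1]
    - [0,0,0,0.04,-0.014,-0.024,1]

```text
clock: 2.05
ee_pos: [625.6, 38.0, 185.4]
orientation: [[0.001, 0.237, -0.971], [-0.0, -0.971, -0.237], [-1.0, 0.001, -0.001]]
wrist_force: [-0.6, 0.3, -0.7]
opening: 0.3
```

Call:
drive_tool:
  moves:
    - [0,0,0,0.016,0,0,1]
    - [0,0,0,0.026,0,0.007,1]
    - [0,0,0,0.036,-0.001,0.014,1]
    - [0,0,0,0.045,-0.001,0.019,1]
    - [0,0,0,0.054,-0.001,0.024,1]

```text
clock: 2.55
ee_pos: [601.3, 33.0, 131.1]
orientation: [[0.0, 0.236, -0.972], [0.0, -0.972, -0.236], [-1.0, -0.0, -0.0]]
wrist_force: [0.7, 0.8, 0.8]
opening: 0.3
```

Run:
```python
from h import *
np.set_printoptions(precision=4,suppress=True)
s=sensors.observe()
d=s['ee_pos']-H;print('d',-d@U,'v',d@V,s['ee_pos'])
w=camera_params('wrist');im=get_image('wrist');cv2.imwrite('pics/w2.png',im[:,:,::-1])
im=get_image('side');crop(im[:,:,::-1],220,400,120,260,4,'s2.png')
```

```text
d 85.15307906124713 v -4.995719824706755 [601.3124  32.9592 131.1407]
```

View pics/s2.png

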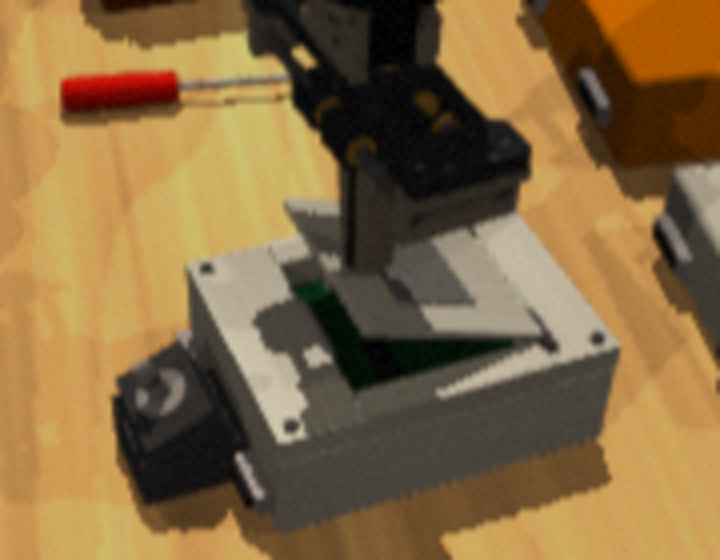

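The lid is following the fingertips down. I'll press on through the catch.

Call:
drive_tool:
  moves:
    - [0,0,0,0.009,0,0.004,1]
    - [0,0,0,0.017,0,0.007,1]
    - [0,0,0,0.024,0,0.009,1]
    - [0,0,0,0.031,0,0.01,1]
    - [0,0,0,0.037,0,0.01,1]

```text
clock: 3.15
ee_pos: [591.7, 30.9, 93.9]
orientation: [[-0.0, 0.237, -0.972], [0.0, -0.972, -0.237], [-1.0, -0.0, 0.0]]
wrist_force: [-0.5, -0.8, 0.7]
opening: 0.3
```

Call:
drive_tool:
  moves:
    - [0,0,0,0.002,0,0,1]
    - [0,0,0,0.004,0,0,1]
    - [0,0,0,0.004,0,0,1]

```text
clock: 3.45
ee_pos: [591.9, 30.9, 93.6]
orientation: [[-0.001, 0.237, -0.971], [-0.001, -0.971, -0.237], [-1.0, 0.0, 0.001]]
wrist_force: [-10.5, -0.4, 21.7]
opening: 0.2
```

The reaction is 22 N with the tips at 82.6 mm, the height of the shut lid's outer face. I'll retreat and back off to view the lid and nipple.

Call:
drive_tool:
  moves:
    - [0,0,0,0.004,0,0,1]
    - [0,0,0,-0.04,0,0,1]
    - [0,0,0,-0.08,0,0.0,1]
    - [0,0,0,-0.1,0,0.04,0]
    - [0,0,0,-0.1,0.0,0.09,-1]

```text
clock: 3.95
ee_pos: [507.0, 8.9, 194.4]
orientation: [[0.008, 0.238, -0.971], [-0.002, -0.971, -0.238], [-1.0, 0.004, -0.007]]
wrist_force: [-0.6, -1.6, 1.3]
opening: 14.1
```

Call:
drive_tool:
  moves:
    - [0,0,0,0,0,0.045,-1]
    - [0,0,0,0,0,0.09,-1]
    - [0,0,0,0,0,0.1,-1]

```text
clock: 4.25
ee_pos: [403.7, -13.9, 189.0]
orientation: [[-0.003, 0.236, -0.972], [0.0, -0.972, -0.236], [-1.0, -0.001, 0.003]]
wrist_force: [0.0, -0.3, 0.4]
opening: 38.7
```

Run:
```python
from h import *
import pickle
np.set_printoptions(precision=4,suppress=True)
s=sensors.observe();print(s['ee_pos'])
w=camera_params('wrist');im=get_image('wrist');cv2.imwrite('pics/w3.png',im[:,:,::-1]);pickle.dump(w,open('w3.pkl','wb'))
print(-w['R'].T@w['t'], proj('wrist',[478,15.5,82],w))
im=get_image('side');cv2.imwrite('pics/s3.png',im[:,:,::-1]);crop(im[:,:,::-1],220,400,120,260,4,'s3c.png')
```

```text
[403.6621 -13.9484 189.0348]
[481.754    4.4638 347.704 ] [270.2576 120.414 ]
```

View pics/w3.png

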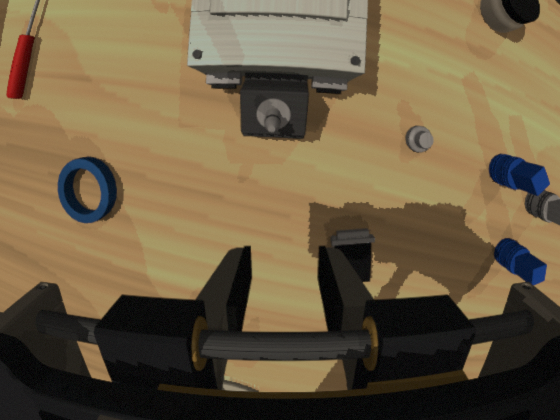

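View pics/s3c.png

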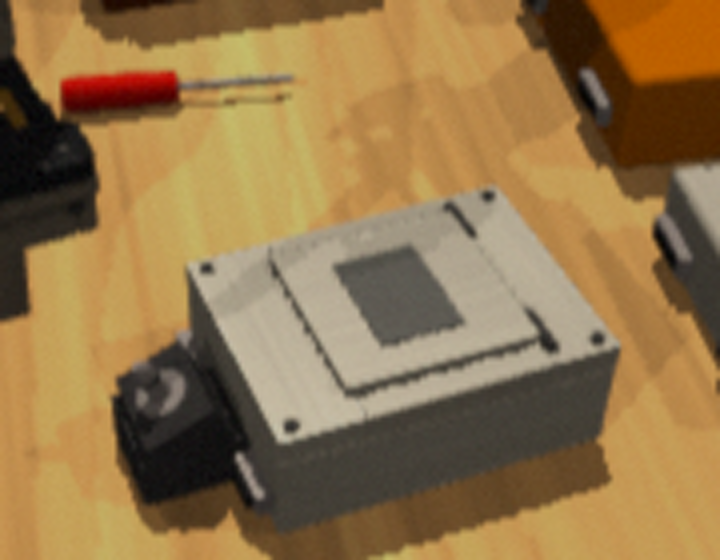

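The side view shows the lid flush and shut. In the wrist view the nipple is around (272,120). I'll enlarge the nipple in all three views.

Run:
```python
from h import *
w=cv2.imread('pics/w3.png');s=cv2.imread('pics/s3.png')
t=get_image('top')[:,:,::-1];cv2.imwrite('pics/t3.png',t)
k=lambda im,x,y,f:cv2.resize(im[y:y+40,x:x+40] if f==9 else im[y:y+60,x:x+60],(390,390),interpolation=cv2.INTER_LANCZOS4)
cv2.imwrite('pics/n.png',np.hstack([k(w,243,90,6),k(s,241,197,9)]))
cv2.imwrite('pics/nt.png',k(t,260,215,9))
```

```text
(no output)
```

View pics/n.png

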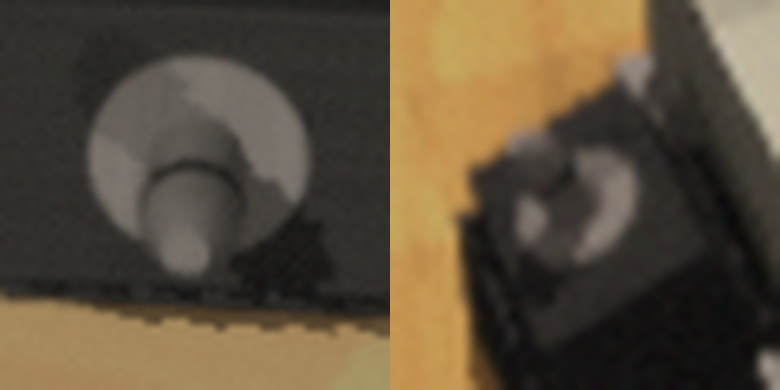

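View pics/nt.png

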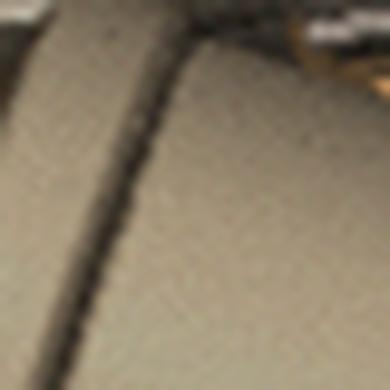

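Run:
```python
from h import *
import pickle
np.set_printoptions(precision=1,suppress=True)
w=pickle.load(open('w3.pkl','rb'))
t=cv2.imread('pics/top0.png')
cv2.imwrite('pics/nt.png',cv2.resize(t[215:255,260:300],(400,400),interpolation=cv2.INTER_LANCZOS4))
wp=(271.8,128.8);sp=(255.0,212.2)
print(tri([('wrist',wp,w),('side',sp)]))
print(atz('wrist',wp,82,w),atz('side',sp,82))
tip=H*[1,1,0]-209*U;tip[2]=82;print(tip)
# flange centre (block surface, 30mm down axis)
fl=(243+198/6.5,90+155/6.5)
print('flange from wrist at z~55',atz('wrist',fl,82-30*.906,w), 'tip-from-flange',atz('wrist',fl,82-30*.906,w)+30*A)
```

```text
(array([471.8,  12.8,  78. ]), [array([ 0.1, -0.4]), array([-0.1,  0. ])])
[471.6  12.7  82. ] [471.9   8.8  82. ]
[478.6  15.7  82. ]
flange from wrist at z~55 [484.   15.2  54.8] tip-from-flange [471.6  13.   82. ]
```

View pics/nt.png

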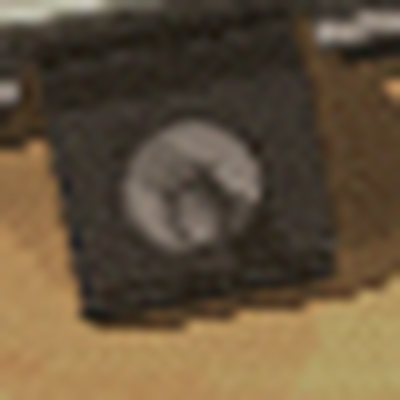

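Call:
drive_tool:
  moves:
    - [0,0,0,0,0.048,0.012,-0.1]
    - [0,0,0,0,0.096,0.024,-0.1]
    - [0,0,0,0,0.144,0.036,-0.1]
    - [0,0,0,0,0.192,0.047,-0.1]
    - [0,0,0,0,0.24,0.059,-0.1]

```text
clock: 4.9
ee_pos: [408.2, -264.0, 190.6]
orientation: [[0.001, 0.237, -0.972], [-0.0, -0.972, -0.237], [-1.0, 0.001, -0.001]]
wrist_force: [0.6, -0.5, 0.3]
opening: 50.6
```

Call:
drive_tool:
  moves:
    - [0,0,0,0,0.048,0.012,-0.1]
    - [0,0,0,0,0.09,0.024,-0.1]
    - [0,0,0,0,0.09,0.024,-0.1]

```text
clock: 5.2
ee_pos: [405.4, -359.8, 190.0]
orientation: [[0.0, 0.233, -0.973], [-0.002, -0.973, -0.233], [-1.0, 0.002, 0.0]]
wrist_force: [-0.1, 0.8, 0.6]
opening: 50.8
```

Run:
```python
from h import *
import pickle
np.set_printoptions(precision=4,suppress=True)
print('top tip',atz('top',(280,237.5),82))
s=sensors.observe();print(s['ee_pos'],s['opening'])
w=camera_params('wrist');im=get_image('wrist')[:,:,::-1];cv2.imwrite('pics/w4.png',im);pickle.dump(w,open('w4.pkl','wb'))
c=proj('wrist',[478,-346,82],w);print(c)
crop(im,210,360,80,210,5,'w4c.png')
```

```text
top tip [472.59  14.35  82.  ]
[ 405.3672 -359.804   190.035 ] 50.81789699879593
[287.9119 127.2217]
```

View pics/w4.png

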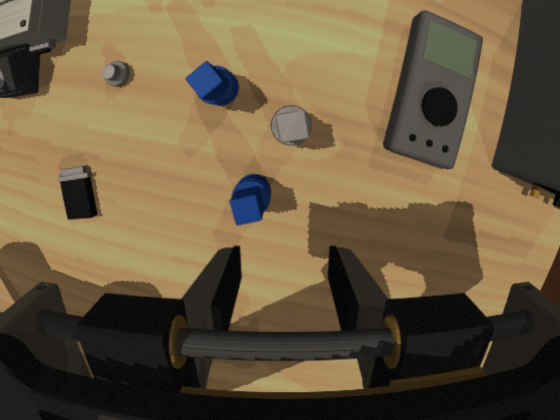

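View pics/w4c.png

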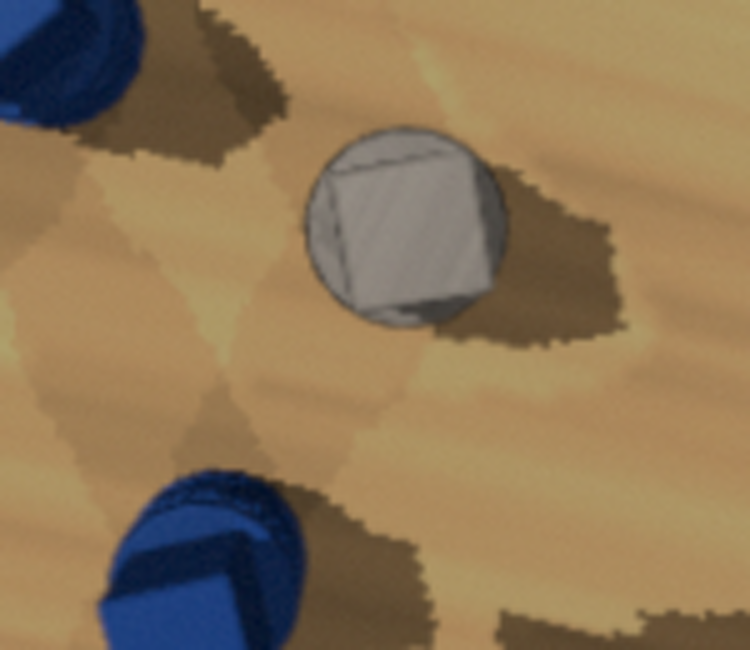

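The steel coupler is at (291,125), seen from almost straight above, with stem corners at crop (330,175), (467,148), (493,288) and (358,310). Blue parts at (210,85) and (247,200) are the look-alikes.

Run:
```python
from h import *
import pickle
np.set_printoptions(precision=1,suppress=True)
w=pickle.load(open('w4.pkl','rb'))
P=np.array([atz('wrist',(210+x/5,80+y/5),82,w) for x,y in [(330,175),(467,148),(493,288),(358,310)]])
print(P,P.mean(0))
for i in range(4):
    e=P[(i+1)%4]-P[i];print(np.linalg.norm(e),np.degrees(np.arctan2(e[1],e[0])))
print('body centre',atz('wrist',(210+406/5,80+227/5),42,w))
C=P.mean(0)
for yw in (-66.,-65):pass
a=np.mean([np.degrees(np.arctan2(*(P[(i+1)%4]-P[i])[[1,0]]))%90 for i in range(4)]);print('yaw mod90',a)
for n,uv in [('b1',(215,86)),('b2',(250,192))]:print(n,atz('wrist',uv,42,w))
y=np.radians(a-90 if a-90>-120 else a)
Y=np.array([np.cos(y),np.sin(y),0]);R=np.c_[-Z,Y,np.cross(-Z,Y)]
print(R,rel([C[0],C[1],120],R),rel([C[0],C[1],54],R))
```

```text
[[ 485.5 -334.3   82. ]
 [ 495.1 -354.8   82. ]
 [ 473.8 -364.4   82. ]
 [ 465.  -343.8   82. ]] [ 479.8 -349.3   82. ]
22.611973934935893 -64.9936653554002
23.39917781772652 -155.6865556866046
22.355334839551425 113.1082202119588
22.657011364624267 24.970781460133146
body centre [ 479.6 -349.3   42. ]
yaw mod90 24.349695157521786
b1 [ 501.  -270.7   42. ]
b2 [ 408.2 -325.6   42. ]
[[-0.   0.4 -0.9]
 [-0.  -0.9 -0.4]
 [-1.   0.   0. ]] (array([-10.8,  -0. ,   0. ]), array([ 0.1,  0. , -0.1])) (array([-10.8,  -0. ,   0. ]), array([ 0.1,  0. , -0.1]))
```

Call:
drive_tool:
  moves:
    - [-5.5,0,0,0,0.004,-0.04,-0.1]
    - [-10.8,0,0,0.02,0.007,-0.0747,-0.1]
    - [-10.8,0,0,0.06,0.007,-0.0747,-0.1]
    - [-10.8,0,0,0.08,0.007,-0.0747,-0.1]
    - [-10.8,0,0,0.085,0.007,-0.0747,-0.1]

```text
clock: 5.75
ee_pos: [478.7, -340.2, 102.0]
orientation: [[-0.004, 0.416, -0.909], [0.005, -0.909, -0.417], [-1.0, -0.006, 0.002]]
wrist_force: [0.1, 0.2, 0.2]
opening: 50.7
```

Run:
```python
from h import *
np.set_printoptions(precision=4,suppress=True)
s=sensors.observe();y=np.radians(-65.65);Y=np.array([np.cos(y),np.sin(y),0]);R=np.c_[-Z,Y,np.cross(-Z,Y)]
w,d=rel([479.7,-349.3,54],R);print(s['ee_pos'],w,d)
im=get_image('wrist')[:,:,::-1];crop(im,140,440,190,400,2.5,'w5.png')
```

```text
[ 478.7    -340.2334  101.9797] [0.3 0.1 0.4] [0.0479 0.009  0.0028]
```

View pics/w5.png

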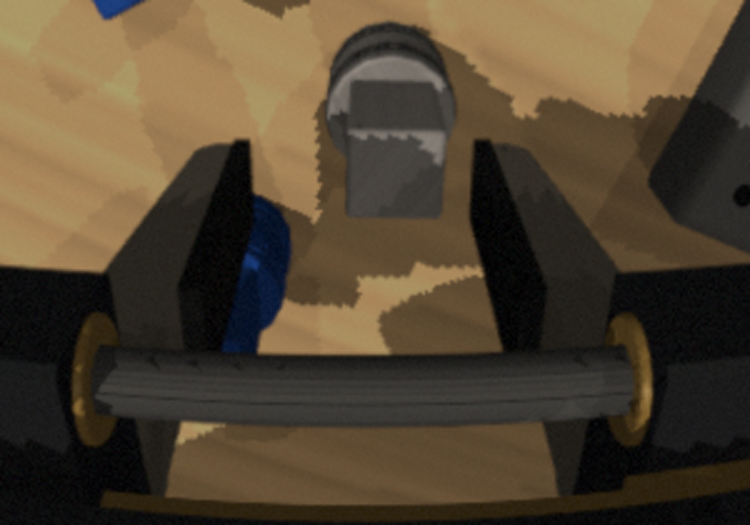

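Call:
drive_tool:
  moves:
    - [0,0,0,0,0.009,0.003,-0.1]
    - [0,0,0,0,0.009,0.003,-0.1]
    - [0,0,0,0,0.009,0.003,-0.1]

```text
clock: 6.1
ee_pos: [480.8, -354.1, 107.4]
orientation: [[0.002, 0.414, -0.91], [-0.002, -0.91, -0.414], [-1.0, 0.003, -0.001]]
wrist_force: [1.0, 0.4, 0.6]
opening: 50.5
```

Run:
```python
from h import *
np.set_printoptions(precision=4,suppress=True)
s=sensors.observe();y=np.radians(-65.65);Y=np.array([np.cos(y),np.sin(y),0]);R=np.c_[-Z,Y,np.cross(-Z,Y)]
w,d=rel([479.7,-349.3,54],R);print(s['ee_pos'],w,d)
im=get_image('wrist')[:,:,::-1];crop(im,140,440,190,400,2.5,'w6.png')
```

```text
[ 480.799  -354.0955  107.3857] [ 0.1 -0.1 -0.2] [ 0.0534 -0.005  -0.0009]
```

View pics/w6.png

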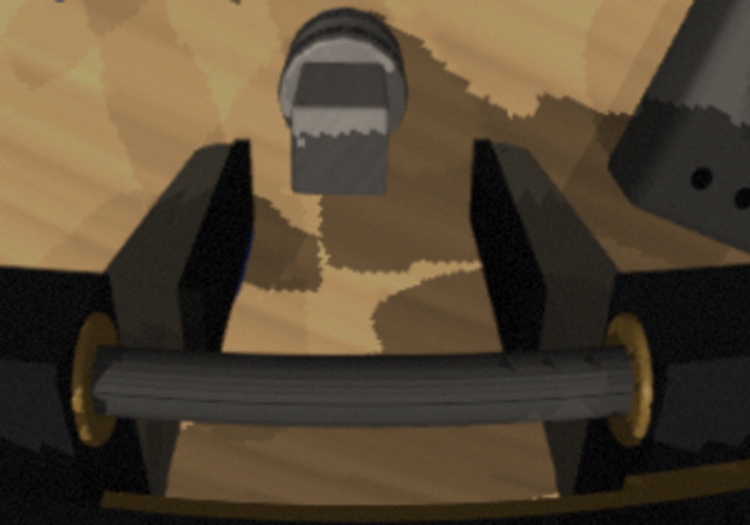

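Call:
drive_tool:
  moves:
    - [0,0,0,0,-0.005,-0.001,-0.1]
    - [0,0,0,0,-0.005,-0.001,-0.1]
    - [0,0,0,0,-0.005,-0.001,-0.1]

```text
clock: 6.45
ee_pos: [478.8, -347.7, 105.7]
orientation: [[0.0, 0.415, -0.91], [-0.0, -0.91, -0.415], [-1.0, 0.0, -0.0]]
wrist_force: [-0.4, 0.8, 0.2]
opening: 50.7
```

Run:
```python
from h import *
np.set_printoptions(precision=4,suppress=True)
s=sensors.observe();y=np.radians(-65.65);Y=np.array([np.cos(y),np.sin(y),0]);R=np.c_[-Z,Y,np.cross(-Z,Y)]
w,d=rel([479.7,-349.3,54],R);print(s['ee_pos'],w,d)
```

```text
[ 478.7858 -347.6706  105.7353] [ 0.1 -0.  -0. ] [ 0.0517  0.0019 -0.0002]
```

Call:
drive_tool:
  moves:
    - [0,0,0,0.02,0.001,0,-0.1]
    - [0,0,0,0.04,0.001,0,-0.1]
    - [0,0,0,0.05,0.001,0,-0.1]
    - [0,0,0,0.051,0.001,0,-0.1]
    - [0,0,0,0.051,0.001,0,-0.1]

```text
clock: 6.95
ee_pos: [479.4, -349.0, 55.0]
orientation: [[0.0, 0.414, -0.91], [-0.0, -0.91, -0.414], [-1.0, 0.0, -0.0]]
wrist_force: [0.1, 0.3, -0.3]
opening: 50.4
```

Run:
```python
from h import *
im=get_image('wrist')[:,:,::-1];crop(im,140,440,190,400,2.5,'w7.png')
print(sensors.observe()['ee_pos'])
im=get_image('side')[:,:,::-1];crop(im,200,360,300,420,5,'s7.png')
```

```text
[ 479.72885467 -349.31300292   55.49717257]
```

View pics/w7.png

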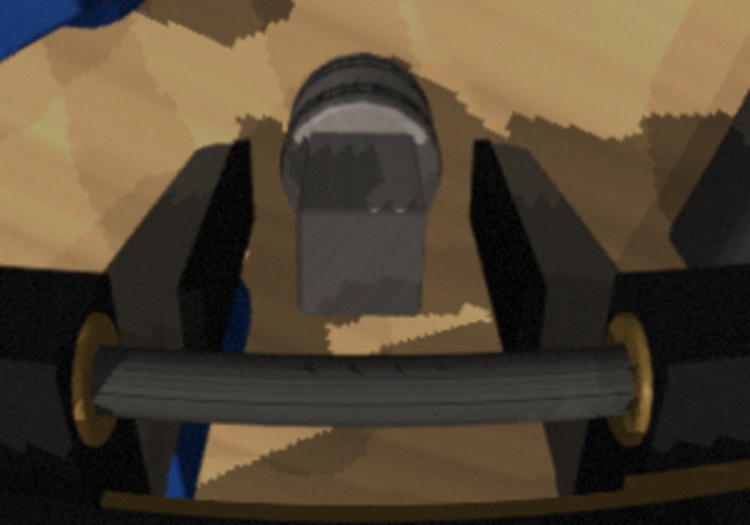

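View pics/s7.png

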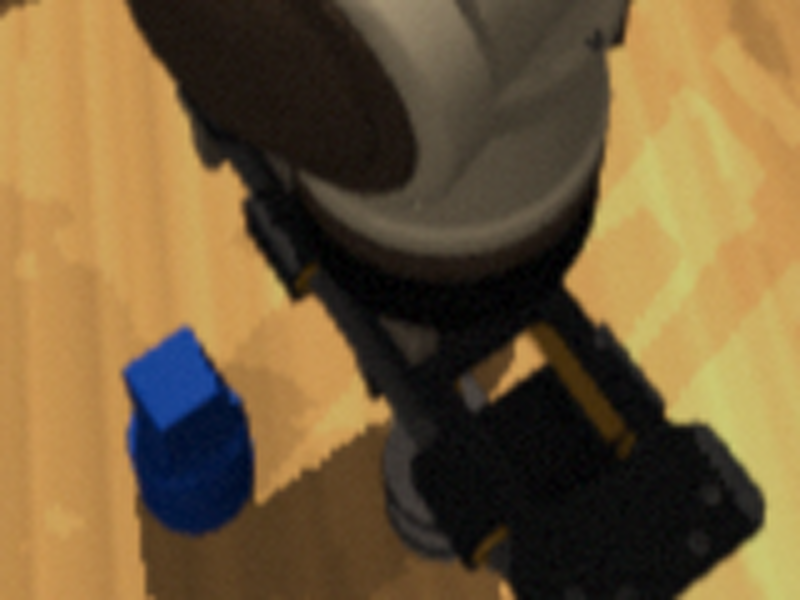

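The stem is centred and square between the jaws, so I'll close on it.

Call:
drive_tool:
  moves:
    - [0,0,0,0,0,0,1]
    - [0,0,0,0,0,0,1]
    - [0,0,0,0,0,0,1]
    - [0,0,0,0,0,0,1]
    - [0,0,0,0,0,0,1]
  newtons: 55

```text
clock: 7.55
ee_pos: [479.4, -349.0, 54.9]
orientation: [[0.0, 0.414, -0.91], [-0.0, -0.91, -0.414], [-1.0, 0.0, -0.0]]
wrist_force: [-0.4, -0.0, 2.1]
opening: 24.0
```

Call:
drive_tool:
  moves:
    - [0,0,0,0,0,0,1]
    - [0,0,0,-0.02,0,0,1]
    - [0,0,0,-0.06,0,0,1]
    - [0,0,0,-0.1,0,0,1]
    - [0,0,0,-0.14,0,0,1]

```text
clock: 8.05
ee_pos: [478.7, -348.2, 195.1]
orientation: [[-0.001, 0.414, -0.91], [0.002, -0.91, -0.414], [-1.0, -0.002, 0.001]]
wrist_force: [0.8, -1.1, -2.0]
opening: 23.9
```

Run:
```python
from h import *
np.set_printoptions(precision=4,suppress=True)
im=get_image('wrist')[:,:,::-1];crop(im,140,440,190,400,2.5,'w8.png')
s=sensors.observe();print(s['ee_pos'],s['wrist_force'],s['opening'])
# coupler in hand: seat relative to TCP along tool x: tcp z at grasp 55.2, seat z 16 -> 39 mm ahead
x=-A;Y=-V;R=np.c_[x,Y,np.cross(x,Y)]
tip=np.array([472,13.8,82]);
for g in (60,15): print(g,tip+A*(g+39.3),rel(tip+A*(g+39.3),R))
print(R)
```

```text
[ 481.6648 -351.1657  203.6461] [ 3.7126 -2.7854  3.5629] 23.9142333250632
60 [430.7103   6.2964 171.9964] (array([14.1, 24.6,  2.5]), array([ 0.0284, -0.3467, -0.1017]))
15 [449.4216   9.6968 131.2125] (array([14.1, 24.6,  2.5]), array([ 0.0693, -0.3425, -0.12  ]))
[[ 0.4158  0.1788 -0.8917]
 [ 0.0756 -0.9839 -0.162 ]
 [-0.9063 -0.     -0.4226]]
```

View pics/w8.png

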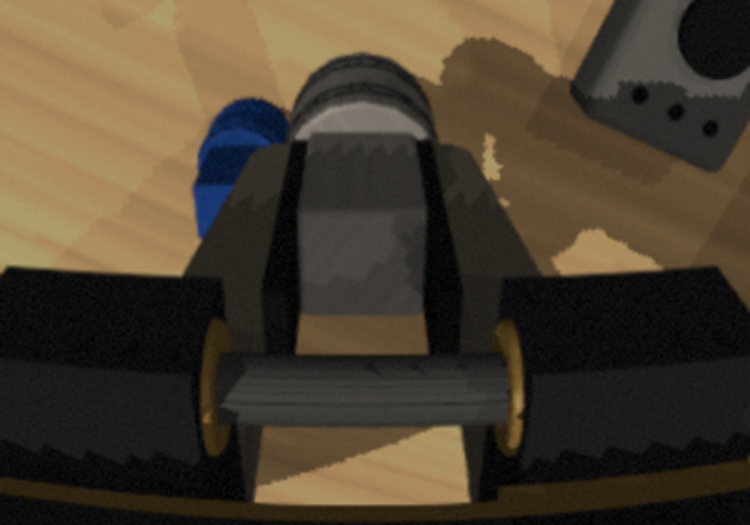

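Call:
drive_tool:
  moves:
    - [0,0,0,0,-0.045,-0.014,1]
    - [0,0,0,0,-0.09,-0.028,1]
    - [0,0,0,0,-0.135,-0.042,1]
    - [0,0,0,0,-0.18,-0.056,1]
    - [0,0,0,0,-0.225,-0.07,1]

```text
clock: 8.6
ee_pos: [448.7, -113.1, 193.8]
orientation: [[-0.001, 0.414, -0.91], [0.001, -0.91, -0.414], [-1.0, -0.001, 0.0]]
wrist_force: [1.0, 0.8, -1.6]
opening: 23.4
```

Call:
drive_tool:
  moves:
    - [3.5,6.1,0.6,0,-0.04,-0.01,1]
    - [7,12.3,1.2,0,-0.08,-0.02,1]
    - [10.5,18.5,1.9,0,-0.115,-0.025,1]
    - [14.1,24.6,2.5,0,-0.12,-0.03,1]
    - [14.1,24.6,2.5,0,-0.12,-0.03,1]

```text
clock: 9.1
ee_pos: [424.5, 8.2, 191.6]
orientation: [[0.407, 0.179, -0.896], [0.085, -0.984, -0.158], [-0.91, -0.012, -0.415]]
wrist_force: [-0.4, -0.2, -2.3]
opening: 23.7
```

Call:
drive_tool:
  moves:
    - [0,0,0,0,0,0,1]
    - [0,0,0,0,0,0,1]

```text
clock: 9.3
ee_pos: [428.1, 5.6, 195.4]
orientation: [[0.408, 0.179, -0.895], [0.082, -0.984, -0.159], [-0.909, -0.009, -0.416]]
wrist_force: [-0.9, 0.3, -1.3]
opening: 23.8
```

```bash
cat >> h.py <<'E'
def tgt(tip,g,off=39.0):
    x=-A;Y=-V;R=np.c_[x,Y,np.cross(x,Y)]
    return rel(np.array(tip)+A*(g+off),R)
E
python3 - <<'E'
from h import *
np.set_printoptions(precision=4,suppress=True)
s=sensors.observe();print(s['clock'],s['ee_pos'],s['wrist_force'],s['opening'],s['joints'])
print(tgt([472,13.8,82],40))
im=get_image('wrist')[:,:,::-1];cv2.imwrite('pics/w9.png',im)
im=get_image('side')[:,:,::-1];cv2.imwrite('pics/s9.png',im);crop(im,180,340,130,260,5,'s9c.png')
E
```

```text
9.3 [428.0904   5.638  195.4345] [-0.86    0.253  -1.3382] 23.76667651387733 [-0.4747 -0.631   2.3645  0.2983  1.0834  0.8212]
(array([-0.2,  0.4,  0.5]), array([0.0427, 0.0002, 0.0072]))
```

View pics/w9.png

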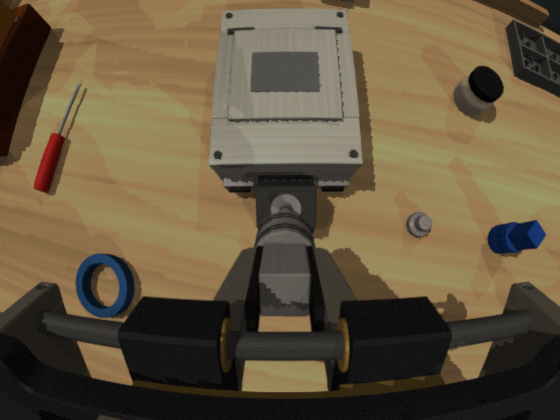

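View pics/s9c.png

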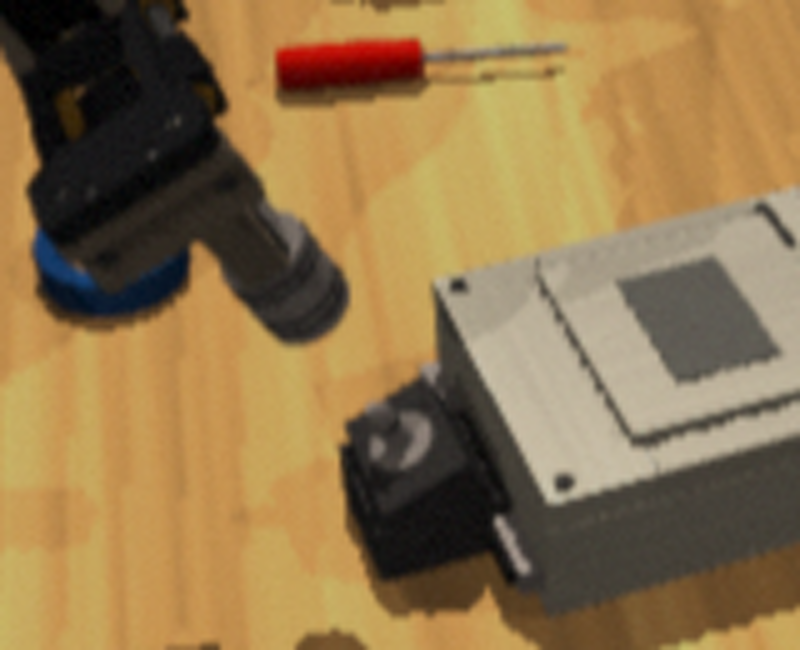

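Call:
drive_tool:
  moves:
    - [-0.2,0.4,0.5,0.02,0,0.007,1]
    - [-0.2,0.4,0.5,0.042,0,0.007,1]
    - [-0.2,0.4,0.5,0.042,0,0.007,1]
    - [-0.2,0.4,0.5,0.042,0,0.007,1]
    - [-0.2,0.4,0.5,0.042,0,0.007,1]

```text
clock: 9.9
ee_pos: [438.9, 8.5, 154.9]
orientation: [[0.418, 0.178, -0.891], [0.075, -0.984, -0.161], [-0.905, 0.0, -0.425]]
wrist_force: [-0.3, -0.3, -1.5]
opening: 23.5
```

Run:
```python
from h import *
import pickle
np.set_printoptions(precision=4,suppress=True)
s=sensors.observe();print(s['clock'],s['ee_pos'],s['wrist_force'],s['opening'])
print(tgt([472,13.8,82],22))
w=camera_params('wrist');im=get_image('wrist')[:,:,::-1];cv2.imwrite('pics/w10.png',im);crop(im,210,360,150,280,5,'w10c.png')
E=s['ee_pos'];X=s['orientation'][:,0]
print('pred tip',(proj('wrist',[472,13.8,82],w)-[210,150])*5,'mouth',(proj('wrist',E+55*X,w)-[210,150])*5)
im=get_image('side')[:,:,::-1];crop(im,200,320,160,250,6.5,'s10c.png')
print('side pred tip',(proj('side',[472,13.8,82])-[200,160])*6.5,'mouth',(proj('side',E+55*X)-[200,160])*6.5)
im=get_image('top')[:,:,::-1];crop(im,230,330,190,280,6,'t10c.png')
```

```text
9.9 [438.9294   8.5155 154.8604] [-0.35   -0.3277 -1.4948] 23.49924556791527
(array([-0. , -0.1, -0. ]), array([0.0192, 0.0007, 0.0005]))
pred tip [373.876 376.953] mouth [369.3637 429.9877]
side pred tip [356.0852 328.5468] mouth [321.0453 284.8204]
```

View pics/w10c.png

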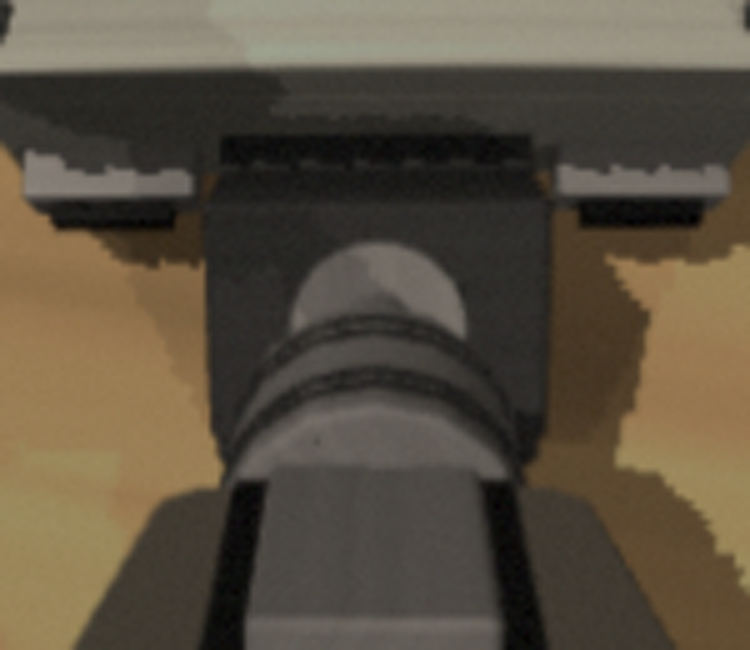

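View pics/s10c.png

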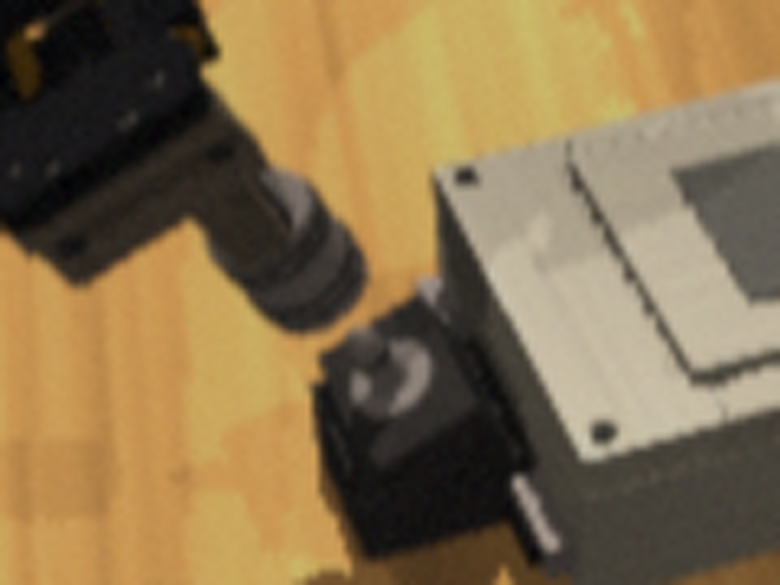

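Run:
```python
from h import *
np.set_printoptions(precision=4,suppress=True)
s=sensors.observe();print(s['ee_pos'])
for g in(20,0):print(tgt([471.8,13.5,79],g))
```

```text
[438.7774   8.6042 154.7199]
(array([-0. , -0.1, -0.1]), array([0.0237, 0.0011, 0.0018]))
(array([-0. , -0.1, -0.1]), array([0.0437, 0.001 , 0.0019]))
```

View pics/t10c.png

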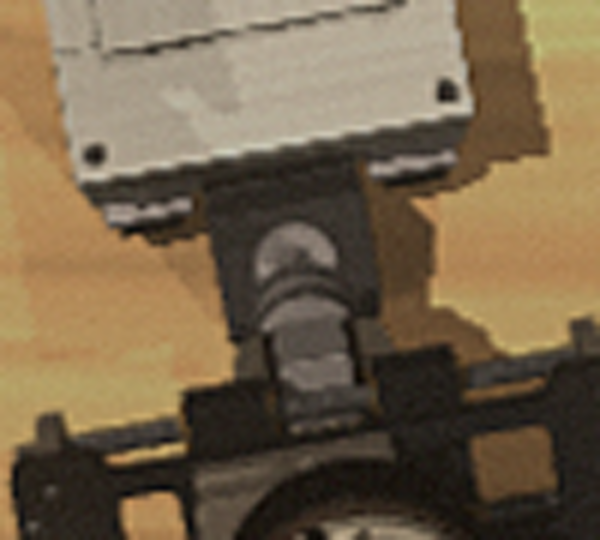

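Call:
drive_tool:
  moves:
    - [0,0,0,0.008,0.001,0.002,1]
    - [0,0,0,0.016,0.001,0.002,1]
    - [0,0,0,0.023,0.001,0.002,1]
    - [0,0,0,0.03,0.001,0.002,1]
    - [0,0,0,0.03,0.001,0.002,1]

```text
clock: 10.55
ee_pos: [449.4, 10.2, 124.7]
orientation: [[0.416, 0.178, -0.892], [0.076, -0.984, -0.16], [-0.906, -0.001, -0.423]]
wrist_force: [1.5, 0.1, -2.7]
opening: 23.9
```

Run:
```python
from h import *
np.set_printoptions(precision=4,suppress=True)
s=sensors.observe();print(s['clock'],s['ee_pos'],s['wrist_force'],s['wrist_force']@s['orientation'],s['moment'],s['opening'])
print(tgt([471.8,13.5,79],0))
im=get_image('wrist')[:,:,::-1];crop(im,210,360,150,280,5,'w11c.png')
im=get_image('side')[:,:,::-1];crop(im,200,320,160,250,6.5,'s11c.png')
```

```text
10.55 [449.3626  10.1626 124.7075] [ 1.5342  0.1142 -2.742 ] [ 3.1318  0.1637 -0.2254] [-0.0274  0.05    0.0114] 23.88937466045877
(array([-0.1, -0. ,  0. ]), array([ 0.012 ,  0.0007, -0.0012]))
```

View pics/w11c.png

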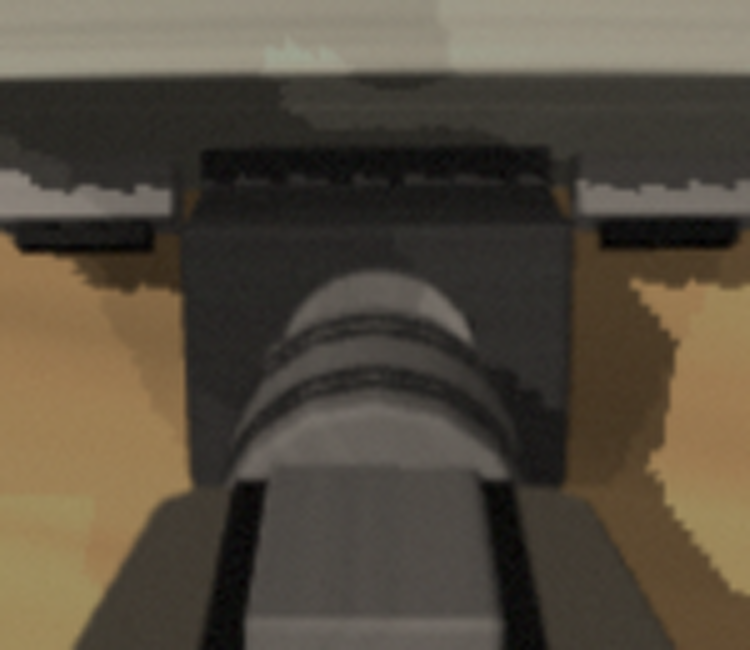

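View pics/s11c.png

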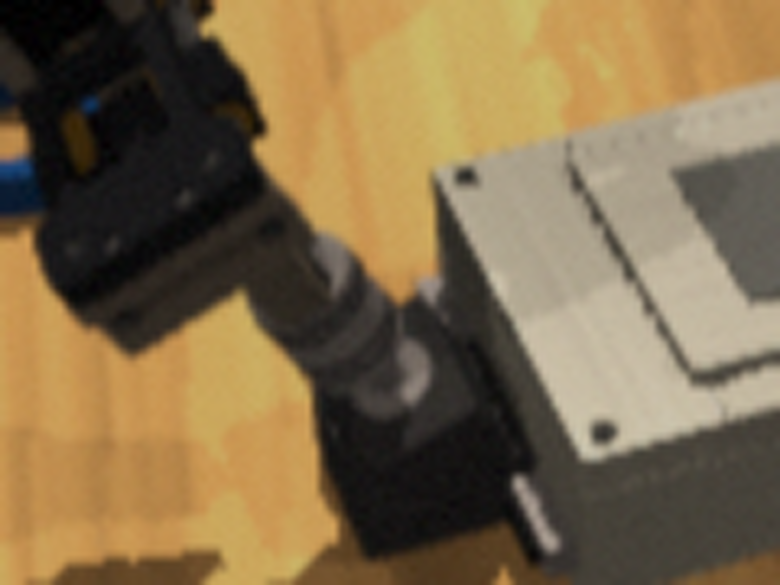

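The mouth is over the tip with no lateral force. I'll advance along the axis and watch the force.

Call:
drive_tool:
  moves:
    - [0,0,0,0.003,0.0005,-0.001,1]
    - [0,0,0,0.006,0.0005,-0.001,1]
    - [0,0,0,0.008,0.0005,-0.001,1]
    - [0,0,0,0.008,0.0005,-0.001,1]

```text
clock: 11.05
ee_pos: [453.1, 10.4, 118.2]
orientation: [[0.416, 0.178, -0.892], [0.076, -0.984, -0.161], [-0.906, -0.001, -0.423]]
wrist_force: [0.1, 0.3, -1.9]
opening: 23.6
```

Call:
drive_tool:
  moves:
    - [0,0,0,0.002,0,0,1]
    - [0,0,0,0.004,0,0,1]
    - [0,0,0,0.004,0,0,1]

```text
clock: 11.35
ee_pos: [455.2, 10.5, 115.3]
orientation: [[0.417, 0.178, -0.891], [0.076, -0.984, -0.161], [-0.906, -0.0, -0.424]]
wrist_force: [-4.2, -0.4, 2.9]
opening: 23.7
```

Run:
```python
from h import *
np.set_printoptions(precision=4,suppress=True)
s=sensors.observe();print(s['clock'],s['ee_pos'],s['wrist_force'],s['wrist_force']@s['orientation'],s['moment'],s['opening'])
print(tgt([471.8,13.5,79],0))
im=get_image('wrist')[:,:,::-1];crop(im,210,360,150,280,5,'w12c.png')
```

```text
11.35 [455.2397  10.5194 115.3186] [-4.1635 -0.4389  2.854 ] [-4.3535 -0.3118  2.5733] [-0.0042  0.7218  0.0702] 23.729974675554303
(array([-0. , -0.1,  0. ]), array([0.001 , 0.    , 0.0001]))
```

View pics/w12c.png

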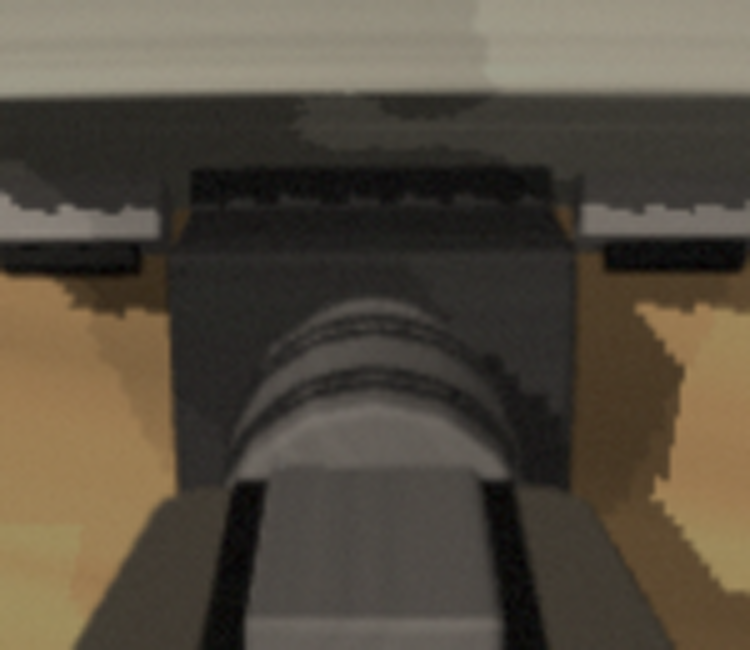

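About 6 N axial shows the nipple is seated, with about 3 N lateral along tool +z. I'll ease +z slightly and push.

Call:
drive_tool:
  moves:
    - [0,0,0,0,0,0.001,1]
    - [0,0,0,0.002,0,0.001,1]
    - [0,0,0,0.002,0,0.001,1]

```text
clock: 11.7
ee_pos: [455.7, 10.6, 113.8]
orientation: [[0.418, 0.178, -0.891], [0.076, -0.984, -0.161], [-0.905, -0.0, -0.425]]
wrist_force: [-5.3, 0.7, 7.3]
opening: 23.5
```

Run:
```python
from h import *
np.set_printoptions(precision=4,suppress=True)
s=sensors.observe();print(s['clock'],s['ee_pos'],s['wrist_force']@s['orientation'],s['moment'],s['opening'])
print(tgt([471.8,13.5,79],0))
```

```text
11.7 [455.7205  10.5651 113.7647] [-8.7787 -1.6297  1.5089] [0.3524 0.46   0.2475] 23.536097787817983
(array([-0. , -0.2,  0. ]), array([-0.0006, -0.    , -0.0001]))
```

Call:
drive_tool:
  moves:
    - [0,0,0,0.002,0,0.0005,1]
    - [0,0,0,0.004,0,0.0005,1]
    - [0,0,0,0.004,0,0.0005,1]

```text
clock: 12.0
ee_pos: [457.2, 10.9, 110.1]
orientation: [[0.419, 0.178, -0.89], [0.076, -0.984, -0.161], [-0.905, -0.0, -0.426]]
wrist_force: [-2.3, 2.2, 6.3]
opening: 23.5
```

Run:
```python
from h import *
np.set_printoptions(precision=4,suppress=True)
s=sensors.observe();print(s['clock'],s['ee_pos'],s['wrist_force']@s['orientation'],s['moment'],s['opening'])
print(tgt([471.8,13.5,79],0))
```

```text
12.0 [457.2404  10.8504 110.0879] [-6.4391 -2.5904 -0.999 ] [0.5438 0.1321 0.2182] 23.54466848828423
(array([-0.1, -0.2, -0. ]), array([-0.0046, -0.    , -0.0003]))
```

The force dropped while it advanced 4 mm, so it has snapped. I'll push on towards the stop.

Call:
drive_tool:
  moves:
    - [0,0.2,0,0.0015,-0.0007,0,1]
    - [0,0.2,0,0.003,-0.0007,0,1]
    - [0,0.2,0,0.003,-0.0007,0,1]

```text
clock: 12.3
ee_pos: [458.4, 11.3, 107.3]
orientation: [[0.422, 0.178, -0.889], [0.075, -0.984, -0.161], [-0.903, 0.001, -0.429]]
wrist_force: [-3.8, 0.2, 5.1]
opening: 23.8
```

Run:
```python
from h import *
np.set_printoptions(precision=4,suppress=True)
s=sensors.observe();print(s['clock'],s['ee_pos'],s['wrist_force']@s['orientation'],s['moment'],s['opening'])
print(tgt([471.8,13.5,79],0))
im=get_image('wrist')[:,:,::-1];crop(im,210,360,150,280,5,'w13c.png')
im=get_image('side')[:,:,::-1];crop(im,200,320,160,250,6.5,'s13c.png')
```

```text
12.3 [458.3822  11.2703 107.3179] [-6.237  -0.8409  1.1867] [0.0697 0.2334 0.0541] 23.813313312381496
(array([-0. , -0.4, -0.1]), array([-0.0076,  0.0002, -0.0004]))
```

View pics/w13c.png

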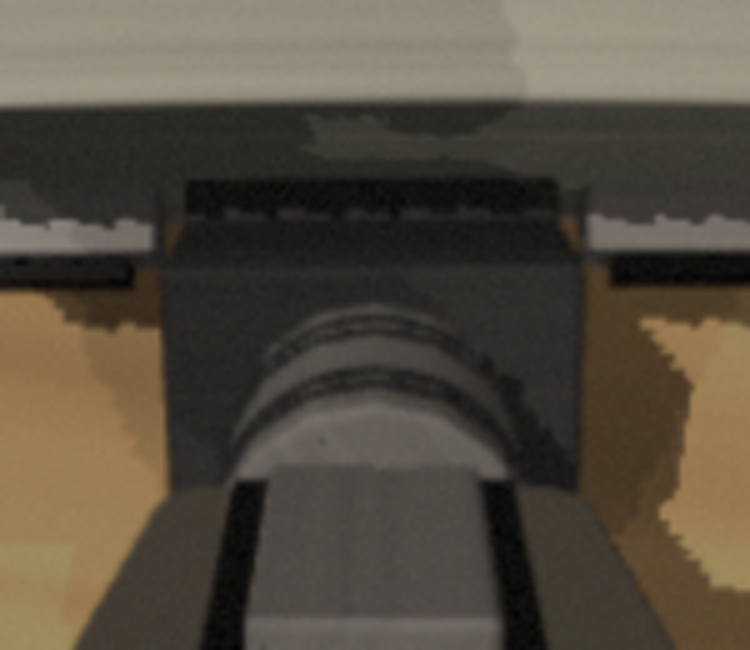

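View pics/s13c.png

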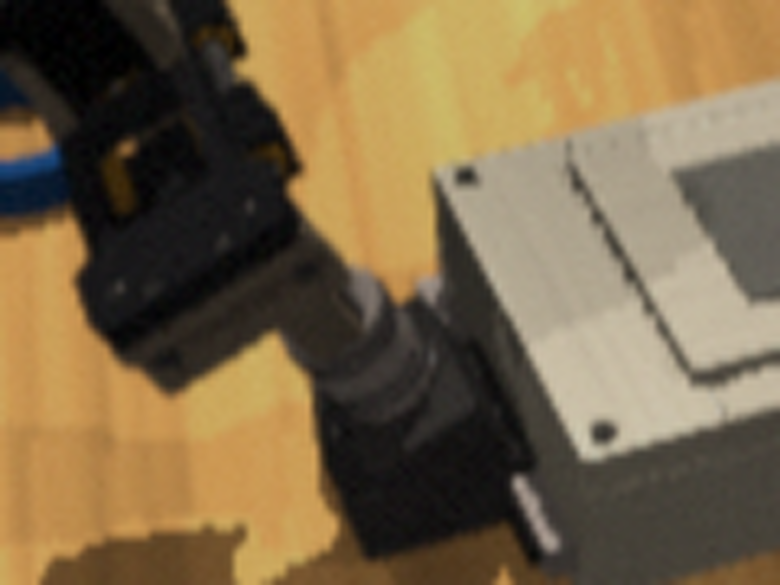

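Call:
drive_tool:
  moves:
    - [0,0.3,0,0.001,0,0,1]
    - [0,0.3,0,0.0015,0,0,1]
    - [0,0.3,0,0.0015,0,0,1]
    - [0,0.3,0,0.0015,0,0,1]

```text
clock: 12.8
ee_pos: [458.9, 11.4, 105.9]
orientation: [[0.427, 0.178, -0.887], [0.076, -0.984, -0.16], [-0.901, 0.001, -0.433]]
wrist_force: [-3.9, 0.4, 5.1]
opening: 23.9
```

Run:
```python
from h import *
np.set_printoptions(precision=4,suppress=True)
s=sensors.observe();print(s['clock'],s['ee_pos'],s['wrist_force']@s['orientation'],s['moment'],s['opening'])
print(tgt([471.8,13.5,79],0))
```

```text
12.8 [458.889   11.3506 105.9458] [-6.235  -1.0852  1.1683] [0.0161 0.3856 0.0405] 23.87779353806357
(array([-0. , -0.7, -0.1]), array([-0.009 ,  0.0002, -0.0006]))
```

Call:
drive_tool:
  moves:
    - [0,-0.6,0,0.001,0,0,1]
    - [0,-0.6,0,0.001,0,0,1]
    - [0,-0.6,0,0.001,0,0,1]

```text
clock: 13.1
ee_pos: [459.6, 11.4, 105.8]
orientation: [[0.417, 0.178, -0.891], [0.075, -0.984, -0.162], [-0.906, 0.001, -0.424]]
wrist_force: [-10.1, -0.2, 14.2]
opening: 24.1
```

Run:
```python
from h import *
np.set_printoptions(precision=4,suppress=True)
s=sensors.observe();print(s['clock'],s['ee_pos'],s['wrist_force']@s['orientation'],s['moment'],s['opening'])
print(tgt([471.8,13.5,79],0))
im=get_image('side')[:,:,::-1];cv2.imwrite('pics/s14.png',im)
im=get_image('wrist')[:,:,::-1];cv2.imwrite('pics/w14.png',im)
s=sensors.observe();print(s['ee_pos'],s['wrist_force']@s['orientation'])
```

```text
13.1 [459.6072  11.3827 105.8005] [-17.0864  -1.5528   2.9672] [0.1199 0.9    0.1285] 24.078577100548646
(array([ 0. , -0.1, -0.1]), array([-0.0095,  0.0001,  0.0001]))
[459.5767  11.4051 105.7902] [-15.9932  -1.4735   2.5532]
```

View pics/s14.png

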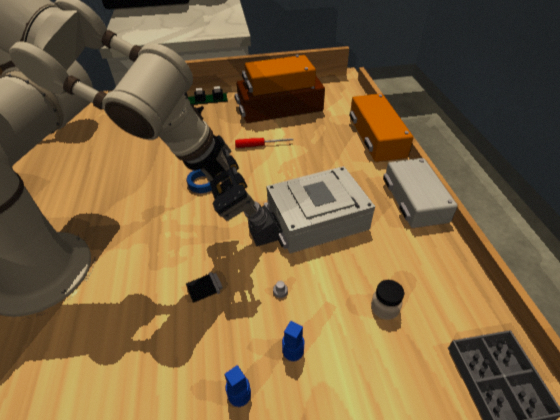

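View pics/w14.png

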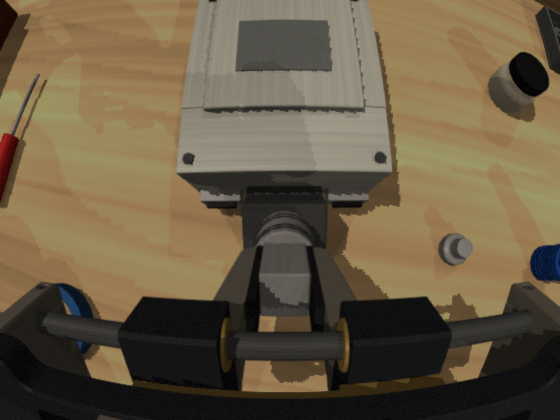

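The axial force rose from the 8 N plateau to about 17 N, which is the hard stop. The lid is flush and the bystanders look unmoved. I'll hand in.

Call:
drive_tool:
  moves:
    - [0,0,0,0,0,0,1]
    - [0,0,0,0,0,0,1]
    - [0,0,0,0,0,0,1]

```text
clock: 13.5
ee_pos: [459.6, 11.4, 105.8]
orientation: [[0.417, 0.178, -0.891], [0.075, -0.984, -0.162], [-0.906, 0.001, -0.424]]
wrist_force: [-9.6, 0.2, 13.1]
opening: 23.9
```

Run:
```python
from rig import order
print(order.hand_in())
```

```text
the job is handed in; nothing more can be done
None
```

I pressed the lid shut past its catch, then fitted the steel coupler over the nipple and pushed it in past the snap to what looks like its hard stop. I handed in at 13.5 s, still gripping and pushing; the hand-in gave no verdict.

**Last checks:**
- **Lid:** it lies flush in the last side and wrist pictures. When I pressed it shut, the fingertips stopped at about 82.6 mm with roughly 22 N of reaction.
- **Push:** the axial force rose to about 10.5 N, fell to about 8 N at the snap and stayed there. It then climbed to about 17 N, roughly 11 mm after first contact.
- **Coupler:** the jaws are still closed on the stem (24 mm opening, 55 N grip command). The tool axis is within about 0.2° of the nipple's nominal axis.
- **Other things on the bench:** the plug, adapter, jar, tape, driver and blue look-alikes look unmoved in the last pictures. I judged this by eye, without re-measuring their positions.

**What disagreed:** the cameras put the nipple tip at about 78–79 mm above the bench, against the stated 82 mm. I worked from the camera figure and corrected small sideways forces by feel during the push. I inferred the nipple's travel from force and arm position, since I could not read it directly.

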